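# Hold a rear lamp to the carrier for bolting

### The arm

A 6-joint arm with a two-finger parallel gripper is mounted at the origin on the work surface. World frame = base frame: x ahead of the robot, y to its left, z up, the work surface at z = 0. Lengths are in m, angles in degrees, forces in N, time in s.
With the tool pointing down it reaches from about 0.4 to 0.825 m from the base axis. Payload 7 kg.
Tool frame: the origin (TCP) lies at the very end of the fingers, on their centre line; the grasp point (between the pads) lies behind it (r.grasp_offset is the z of the grasp point in the tool frame, in m); z points along the fingers, y is the direction in which the jaws open and shut (so a half turn about z gives the same grasp; the last joint's range is limited). The gripper opens to 88 mm and grips with 3 to 60 N. Pads are 19 mm wide; open, the fingers measure 130 mm over their backs; the gripper's body (78 mm by 193 mm) begins 47 mm behind the grasp point.
Start: joints at [-52.191, 20.546, 0.682, 0, -70.136, -16.507], TCP at [0.245, -0.629, 0.227] pointing down, gripper open.
Joint ranges: [-176.03, 176.03], [-82.01, 121.73], [-58.28, 71.71], [-173.87, 95.51], [-174.79, -0.11], [-173.66, 173.66]. Speed limits (degrees/s): [136.94, 136.94, 172.46, 180, 180, 180].

### API

Orientations are given as [roll, pitch, yaw] about the fixed x, y, z axes, in that order (R = Rz(yaw) Ry(pitch) Rx(roll)).
In Python, from plant import r gives the robot as it stands. The module is installed in compiled form; this text tells all that it offers.
- The arm moves only by the tool servo_tool, never from a script. Its argument "targets" is a list of rows, each an object of numbers: "dx", "dy", "dz": the shift along the world's x, y, z in cm; "spin": the turn about the world's z in rad; "grip": the opening in per cent of the stroke, from 0 (shut) to 100 (fully open). A call has exactly 10 rows; each row is the pose to reach, as a shift and turn from the pose commanded when the call began; what a row does not reach only later rows make up. A row lasts 1/12 s, in which the tool goes at most 41.7 mm and 7.16 degrees, less where a joint would pass 70% of its speed; a pose out of reach is approached as far as the arm can. A call with a gripper value outside its range is refused whole. The fingers move at their own pace and stop on an object; "squeeze" is the grip in N (left out, the last holds). Time passes only in rows, so rows that repeat a pose let the fingers close, or fill a call up. It gives the time, the measured TCP pose, the force and the opening at its end, in the units of the state.
- r.get_state(): the state, without advancing time (a new reading comes with each control period).
- r.capture(name): name is "scene" or "top" or "wrist"; returns the picture (420x560x3 uint8, blue, green, red); there is no depth.
- r.get_calibration(name): a dict with "K" (3x3 intrinsics, pixels), "extrinsics" (4x4, takes a point from camera to world coordinates). Camera axes: x right, y down, z forward; pixel columns grow to the right and rows downward; lengths in m; the calibration is good to about 2 mm. A picture is of the moment at which its call begins: read the wrist's pose just before it. get_calibration takes no time and is no camera call; for the wrist camera it gives the pose at the moment of the call.
- r.close_job(): hands the job in, once; it reports no verdict.
Trained networks look in the newest picture that a camera, given by its name, has taken for a name from the list of things; names that differ only in an ending like _2 or _b are one class to them, and where a whole thing is asked for, a point or a joint stands for the part that bears it (a point fixed in the world has none). Each returns a list of dicts, best first, with "p" (0 to 1); they miss things now and then, are a little off and sometimes report something else, mostly with a low value. They report only what shows in the picture. A call takes as long as a camera call. They do not tell look-alikes from the thing itself.
- r.cut_out(name, camera): "mask" (420x560 bool, what is visible of it) and "extent" ([left, top, right, bottom] in pixels, round what is visible of it).
The state is a dict: "time_s": time; "joints": joint angles; "qd": joint speeds; "joint_torque": joint torques, N m; "tcp_pos": TCP position; "eef_rot": TCP orientation; "contact_force": force on the tool from outside, world axes, zero at the start; "moment": the same for the moment, N m; "gripper_width": finger opening in m.
Only numpy, scipy, OpenCV 4.12 (cv2) and the standard library are available. Lean on these libraries where they do the work, as an engineer would, in place of code of your own. Each camera call takes 0.05 s, during which the arm holds its last target. There are 200 camera calls.

### The job

Be my third hand: pick up the bicycle rear lamp without squeezing its plastic hard, put its two studs through the two slots in the plate at the end of the luggage carrier, and press the lamp flush, level and straight against the plate with a steady push of about 12 N so that I can spin the nuts on from behind. Finish while still gripping the lamp and pushing - do not let go - never ram it, and leave the other things on the bench where they lie.

Things in the scene. Friction and masses are not known exactly. Their poses are not given: they have to be found in the camera images.
- lamp: bicycle rear lamp, a block 42 mm deep (its x), 58 mm wide (y), 44 mm tall (z): red lens in front (-x), black housing behind (+x), flat parallel sides at y = +-29 mm to grip. Stands upright on the bench. Origin: centre of its underside. 80 to 170 g. The plastic cracks if the fingers squeeze it with more than 60 N; a light grip of 20 to 45 N holds it well.
- lamp_back (a point): point on the lamp's flat back face, 21 mm along +x and 22 mm up from the lamp's origin, midway between its two steel studs; axes as the lamp's. The studs stick out of the back along +x at y = +-25 mm from here: 5 mm thick, 20 mm long, the last 4 mm tapered.
- carrier: luggage carrier, fixed rigidly in a bench vice. At its free end an upright lamp plate 90 mm wide (its y), 44 mm tall (z), 4 mm thick, facing the carrier's -x. Origin: on that face, midway between the two slots, 190 mm above the bench. +x runs level from the plate along the carrier to the vice, +z is up. Near the plate nothing rises over 22 mm above the origin and nothing stands before it.
- slot_a (a point): centre of the plate's slot at y = +25 mm from the carrier's origin, on the plate's face; axes as the carrier's. Each slot is 16 mm wide (y) and 10 mm tall (z), right through, with 44 mm free behind. With the lamp home, lamp_back lies on the carrier's origin and the axes of both are parallel. Pushing between 6 and 20 N is good; over 35 N on the plate breaks the lamp.
- slot_b (a point): the same for the other slot, at y = -25 mm from the carrier's origin
- pedal: bystander: black pedal, 100 x 96 x 24 mm and a 34 mm axle stub towards its +y, lying on the bench; origin at the centre of its underside
- tin: bystander: small open steel tin of nuts, 68 mm across, 45 mm tall, origin at the centre of its underside
- spanner: bystander: steel spanner 150 mm long lying along its x axis; origin at its middle, on the bench
- bell: bystander: bicycle bell, dome 57 mm across and 34 mm tall, origin at the centre of its underside
Things that resemble listed ones, but are neither listed nor needed, are in the scene too. Of the things like the lamp, leave any that is green; of the rest the larger one is meant.

How it is judged (in metres and radians):
On the way, in this order (a step that is already met when the one before it is completed fails the run):
1. the lamp is lifted clear of the bench in the fingers (height (world z) of lamp above 0.04 m and contact force between the fingers and lamp above 2 N), for 0.2 s.
2. both studs are in their slots (x of lamp_back in the frame of carrier between -0.012 and 0.002 m and y of lamp_back in the frame of carrier between -0.008 and 0.008 m and z of lamp_back in the frame of carrier between -0.005 and 0.005 m and angle between the x axis of lamp and the x axis of carrier, either way round below 0.2 rad), for 0.1 s.
At the end, for the whole second after the job is handed in: Through the last second the robot still grips the lamp; both studs are through their slots, the lamp's back is within 3 mm of the plate, square and level to it within 4 degrees, within 8 mm sideways and 5 mm in height of the slots' middle, at rest, and the lamp presses on the plate with 6 to 20 N (x of lamp_back in the frame of carrier between -0.003 and 0.002 m and y of lamp_back in the frame of carrier between -0.008 and 0.008 m and z of lamp_back in the frame of carrier between -0.005 and 0.005 m and angle between the x axis of lamp and the x axis of carrier, either way round below 0.07 rad and angle between lamp's own z axis and vertical below 0.07 rad and contact force between lamp and carrier between 6 and 20 N and contact force between the fingers and lamp above 5 N and linear speed of lamp below 0.01 m/s); the arm keeps its last pose, push and grip.
It fails at once if the lamp is squeezed by the fingers with more than 60 N a side (contact force between the fingers and lamp above 120 N).
It fails at once if the lamp is pressed or knocked on the carrier with more than 35 N (contact force between lamp and carrier above 35 N).
It fails at once if a bystander is moved more than 20 mm (distance of any of pedal, tin, spanner, bell from where it was at the start of the episode above 0.02 m).
It also fails if it takes over 54 s, if anything falls off the work surface, if the arm or the gripper's body presses on something with over 40 N, if the wrist force passes 120 N, or if a joint passes its speed limit or range.

## Working session

There is one attempt and no reset: what is moved stays moved. The work goes in short steps, Python scripts to look and compute and a tool call to move; the robot and the scene stay as the last step left them, time stands still between calls to the robot, and variables do not carry over. Pictures are saved under pics/ and viewed, about 8 in all and at most 12, crops included, and the job is handed in when it is done.

Besides the shell and the picture viewer there is one more tool, called after "Emit:" as name(argument=value, ...), one argument or row to a line, values as JSON. servo_tool: Moves the arm, as the interface text tells. Its arguments: {"type":"object","properties":{"targets":{"type":"array"},"squeeze":{"type":"number"}},"required":["targets"]}

```bash
mkdir -p pics; python3 - <<'E'
from plant import r
import cv2,numpy as np
a=r.capture("scene");b=r.capture("top")
cv2.imwrite("pics/s.png",a);cv2.imwrite("pics/t.png",b)
for c in("scene","top"):
    k=r.get_calibration(c);print(c,np.round(k["K"],1).tolist(),np.round(k["extrinsics"],3).tolist())
    for n in("lamp","carrier","slot_a"):
        try:
            for d in r.cut_out(n,c):print(n,round(d["p"],2),d["extent"])
        except Exception as e:print(n,e)
print(r.get_state(),r.grasp_offset)
E
```

```text
scene [[419.6, 0.0, 281.6], [0.0, 419.6, 208.9], [0.0, 0.0, 1.0]] [[-0.379, 0.73, -0.569, 0.99], [0.925, 0.291, -0.243, 0.102], [-0.012, -0.619, -0.785, 0.738], [0.0, 0.0, 0.0, 1.0]]
lamp 0.97 [265.5, 197.5, 292.3, 234.4]
lamp 0.7 [217.8, 201.9, 248.4, 228.7]
carrier 0.83 [346.9, 193.1, 560.0, 355.9]
slot_a 0.94 [346.8, 192.9, 557.2, 348.4]
top [[462.2, 0.0, 284.4], [0.0, 462.2, 207.4], [0.0, 0.0, 1.0]] [[-0.024, -0.995, 0.092, 0.481], [-1.0, 0.026, 0.013, -0.081], [-0.015, -0.092, -0.996, 1.193], [0.0, 0.0, 0.0, 1.0]]
lamp 0.86 [287.9, 237.4, 319.7, 262.9]
lamp 0.81 [327.8, 214.9, 358.7, 246.8]
lamp 0.54 [375.5, 242.1, 391.6, 255.5]
carrier 0.87 [1.9, 183.8, 238.4, 285.3]
slot_a 0.73 [0.2, 184.2, 238.2, 281.3]
{'time_s': 0.4, 'joints': array([-5.21905596e+01,  2.05557868e+01,  6.75091259e-01, -1.92704801e-03,
       -7.01342697e+01, -1.65055036e+01]), 'qd': array([ 0.035037  , -0.03844924,  0.02393542,  0.07719603, -0.04151888,
        0.01991104]), 'joint_torque': array([ 2.11746301e-04, -5.81677401e+01,  2.92921740e+01,  6.99350059e+00,
        1.07841662e-02, -5.39964583e-05]), 'tcp_pos': array([ 0.24517539, -0.62881962,  0.22639645]), 'eef_rot': array([ 1.79985137e+02, -2.51419125e-03, -1.58696718e+02]), 'contact_force': array([-0.36629451, -0.07967955,  0.73629595]), 'moment': array([-0.00579332, -0.0206561 ,  0.00735429]), 'gripper_width': 0.08777001023458339} -0.0188
```

View pics/s.png

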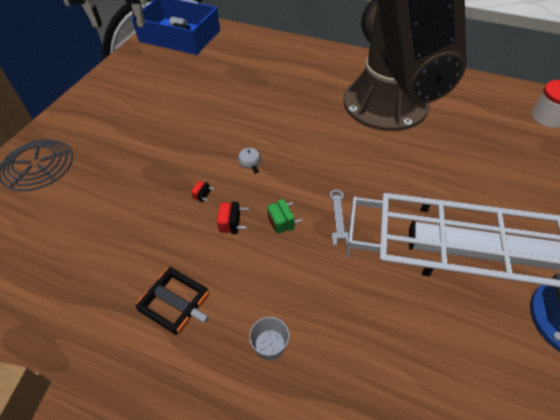

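View pics/t.png

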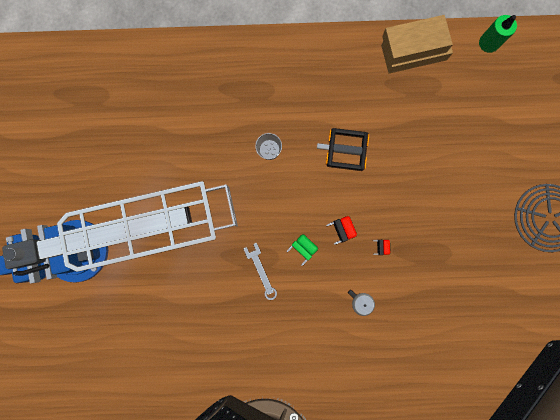

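Candidates: large red lamp (scene 229,217; top 344,230), small red lamp (scene 202,191; top 383,248) and green lamp (scene 283,216; top 304,247). The description points to the large red one. Its studs point roughly +y, as the carrier does. I'll crop in close to check.

```bash
cat > h.py <<'E'
from plant import r
import cv2,numpy as np
def cal(c):
    k=r.get_calibration(c);return np.array(k["K"]),np.array(k["extrinsics"])
def ray(C,uv):
    K,E=C;d=E[:3,:3]@np.linalg.solve(K,[uv[0],uv[1],1.]);return E[:3,3],d
def atz(C,uv,z):
    o,d=ray(C,uv);return o+d*(z-o[2])/d[2]
def tri(obs):
    A=np.zeros((3,3));b=np.zeros(3)
    for C,uv in obs:
        o,d=ray(C,uv);d=d/np.linalg.norm(d);P=np.eye(3)-np.outer(d,d);A+=P;b+=P@o
    x=np.linalg.solve(A,b)
    return x,[np.linalg.norm(np.cross(x-ray(C,uv)[0],ray(C,uv)[1]/np.linalg.norm(ray(C,uv)[1]))) for C,uv in obs]
def proj(C,p):
    K,E=C;q=K@(E[:3,:3].T@(np.asarray(p)-E[:3,3]));return q[:2]/q[2]
def crop(im,x,y,w,h,s):
    return cv2.resize(im[y:y+h,x:x+w],None,fx=s,fy=s,interpolation=cv2.INTER_CUBIC)
E
python3 - <<'E'
from h import *
s=cv2.imread("pics/s.png");t=cv2.imread("pics/t.png")
A=np.hstack([crop(s,190,180,100,75,4),crop(t,310,200,100,75,4)])
B=np.hstack([crop(s,335,185,80,60,5)[:300],crop(t,190,172,80,60,5)])
cv2.imwrite("pics/c.png",np.vstack([A,B]))
S=cal("scene");T=cal("top")
# lamp outline fit
w=r.get_calibration("wrist");print(np.round(w["extrinsics"],3).tolist(),np.round(w["K"],1).tolist())
ms={}
for c in("scene","top"):
    r.capture(c)
    for d in r.cut_out("lamp",c):
        e=d["extent"];u=((e[0]+e[2])/2,(e[1]+e[3])/2)
        print(c,u,np.round(atz(cal(c),u,.022),3))
E
```

```text
[[-0.363, 0.902, 0.233, 0.182], [0.932, 0.351, 0.091, -0.652], [0.0, 0.25, -0.968, 0.383], [0.0, 0.0, 0.0, 1.0]] [[292.5, 0.0, 276.8], [0.0, 292.5, 208.3], [0.0, 0.0, 1.0]]
scene (232.25, 214.0) [ 0.523 -0.214  0.022]
scene (200.5, 192.9) [ 0.495 -0.307  0.022]
scene (283.55, 213.8) [ 0.481 -0.111  0.022]
top (303.55, 249.8) [ 0.481 -0.111  0.022]
top (383.95000000000005, 249.89999999999998) [ 0.476 -0.313  0.022]
top (344.9, 230.2) [ 0.528 -0.217  0.022]
```

View pics/c.png

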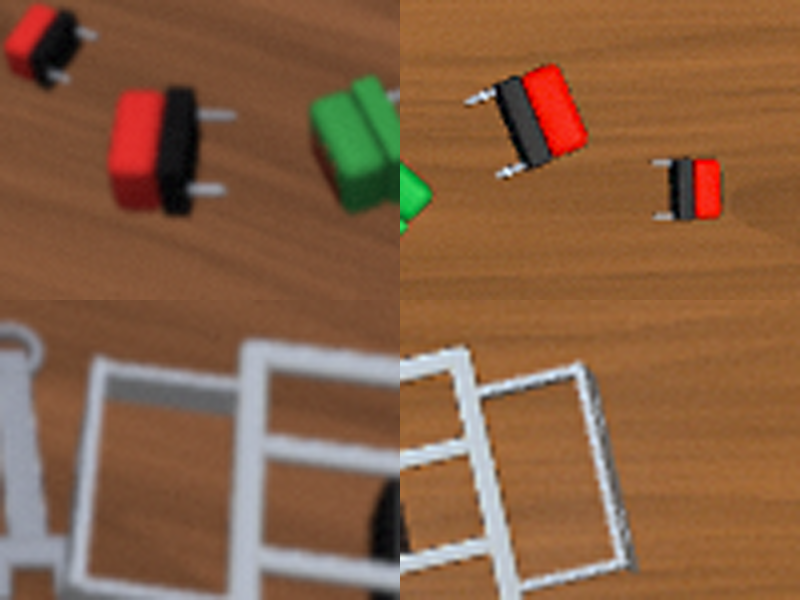

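The crop confirms it: the larger red/black lamp (scene 229,217; top 344,230). The plate's top edge in the top view runs from about (227,185) to (236,226). I'll move over the lamp with the wrist camera on the lens side.

Emit:
servo_tool(
  targets=[
    {"dx": 3,"dy": 4,"dz": 0,"spin": 0.12},
    {"dx": 6,"dy": 8,"dz": 0,"spin": 0.24},
    {"dx": 8,"dy": 11,"dz": 0,"spin": 0.36},
    {"dx": 10,"dy": 14,"dz": 0,"spin": 0.48},
    {"dx": 12,"dy": 17,"dz": 0,"spin": 0.6},
    {"dx": 14,"dy": 20,"dz": 0,"spin": 0.72},
    {"dx": 16,"dy": 23,"dz": 0,"spin": 0.84},
    {"dx": 18,"dy": 26,"dz": 0,"spin": 0.96},
    {"dx": 20,"dy": 29,"dz": 0,"spin": 1.08},
    {"dx": 22,"dy": 32,"dz": 0,"spin": 1.18},
  ],
)

```text
validation failed for argument at $.ta...
```

Emit:
servo_tool(
  targets=[
    {"dx": 2,"dy": 3,"dz": -1,"spin": 0.1},
    {"dx": 4,"dy": 5,"dz": -2,"spin": 0.2},
    {"dx": 5.5,"dy": 8,"dz": -2.5,"spin": 0.3},
    {"dx": 6,"dy": 9,"dz": -2.5,"spin": 0.4},
    {"dx": 6,"dy": 9,"dz": -2.5,"spin": 0.4},
    {"dx": 6,"dy": 9,"dz": -2.5,"spin": 0.4},
    {"dx": 6,"dy": 9,"dz": -2.5,"spin": 0.4},
    {"dx": 6,"dy": 9,"dz": -2.5,"spin": 0.4},
    {"dx": 6,"dy": 9,"dz": -2.5,"spin": 0.4},
    {"dx": 6,"dy": 9,"dz": -2.5,"spin": 0.4},
  ],
)

```text
validation failed for argument at $.ta...
```

```bash
python3 - <<'E'
from h import *
T=cal("top");S=cal("scene")
p=[atz(T,(310+x,200+y),.044) for x,y in((24.25,21.25),(38.25,16.25),(46.75,36.75),(32.75,42))]
print(np.round(p,3));v=p[0]-p[3];print("lamp yaw",np.degrees(np.arctan2(v[1],v[0]))+90)
a=atz(T,(227,185.2),.212);b=atz(T,(236.4,225.6),.212);v=a-b;print(a,b,np.linalg.norm(v),"carrier yaw",np.degrees(np.arctan2(v[1],v[0]))+90)
print(tri([(T,(227,185.2)),(S,(350,242))]),tri([(T,(236.4,225.6)),(S,(355,196.6))]))
s=r.get_state();print(s["tcp_pos"],s["eef_rot"])
np.save("w1.npy",cal("wrist")[1])
im=r.capture("wrist");cv2.imwrite("pics/w1.png",im);print(np.round(cal("wrist")[1],3))
for d in r.cut_out("lamp","wrist"):print(d["p"],d["extent"])
E
```

```text
[[ 0.55  -0.189  0.044]
 [ 0.561 -0.224  0.044]
 [ 0.51  -0.243  0.044]
 [ 0.498 -0.208  0.044]]
lamp yaw 110.32816039307887
[0.62277619 0.0537152  0.212     ] [0.53557706 0.03480441 0.212     ] 0.08922615136802992 carrier yaw 102.2361970762022
(array([0.62360492, 0.05607617, 0.20409021]), [np.float64(0.001308103898254579), np.float64(0.0013081038982546034)]) (array([0.53543318, 0.03752674, 0.20572093]), [np.float64(0.0020323273253083766), np.float64(0.0020323273253083705)])
[ 0.24517745 -0.62885429  0.22657744] [ 1.79999858e+02  3.19092477e-04 -1.58698710e+02]
[[-0.363  0.902  0.233  0.182]
 [ 0.932  0.351  0.091 -0.652]
 [ 0.     0.25  -0.968  0.383]
 [ 0.     0.     0.     1.   ]]
0.66 [391.7, 383.3, 403.8, 406.4]
```

View pics/w1.png

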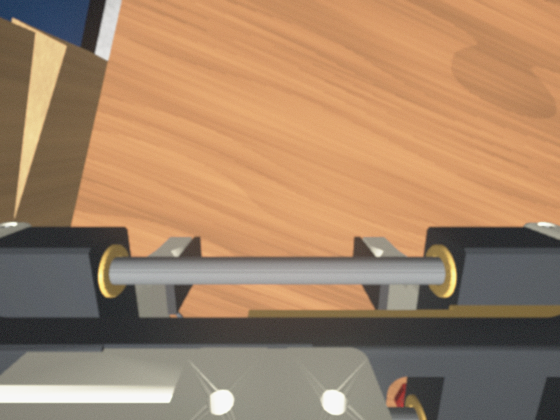

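The move was refused, probably because every row needs "grip". The wrist picture shows the fingers at rows 240-310, with the ground below the TCP appearing above them.

Emit:
servo_tool(
  targets=[
    {"dx": 3,"dy": 3,"dz": 0,"spin": 0.12,"grip": 100},
    {"dx": 6,"dy": 6,"dz": 0,"spin": 0.24,"grip": 100},
    {"dx": 8,"dy": 9,"dz": 0,"spin": 0.36,"grip": 100},
    {"dx": 10,"dy": 12,"dz": 0,"spin": 0.48,"grip": 100},
    {"dx": 12,"dy": 15,"dz": 0,"spin": 0.6,"grip": 100},
    {"dx": 14,"dy": 18,"dz": 0,"spin": 0.72,"grip": 100},
    {"dx": 16,"dy": 21,"dz": 0,"spin": 0.84,"grip": 100},
    {"dx": 18,"dy": 24,"dz": 0,"spin": 0.96,"grip": 100},
    {"dx": 20,"dy": 27,"dz": 0,"spin": 1.08,"grip": 100},
    {"dx": 22,"dy": 30,"dz": 0,"spin": 1.18,"grip": 100},
  ],
)

```text
time_s: 1.53
tcp_pos: [0.4659, -0.3273, 0.2269]
eef_rot: [-180.0, -0.0, -90.7]
contact_force: [0.5, -0.4, -0.7]
gripper_width: 0.0874
```

Emit:
servo_tool(
  targets=[
    {"dx": 2,"dy": 3,"dz": 0,"spin": 0.1,"grip": 100},
    {"dx": 4,"dy": 6,"dz": 0,"spin": 0.2,"grip": 100},
    {"dx": 6,"dy": 9,"dz": 0,"spin": 0.3,"grip": 100},
    {"dx": 6.3,"dy": 11.3,"dz": 0,"spin": 0.37,"grip": 100},
    {"dx": 6.3,"dy": 11.3,"dz": 0,"spin": 0.37,"grip": 100},
    {"dx": 6.3,"dy": 11.3,"dz": 0,"spin": 0.37,"grip": 100},
    {"dx": 6.3,"dy": 11.3,"dz": 0,"spin": 0.37,"grip": 100},
    {"dx": 6.3,"dy": 11.3,"dz": 0,"spin": 0.37,"grip": 100},
    {"dx": 6.3,"dy": 11.3,"dz": 0,"spin": 0.37,"grip": 100},
    {"dx": 6.3,"dy": 11.3,"dz": 0,"spin": 0.37,"grip": 100},
  ],
)

```text
time_s: 2.37
tcp_pos: [0.5279, -0.2167, 0.2266]
eef_rot: [-180.0, -0.0, -70.0]
contact_force: [-1.1, 0.4, 0.7]
gripper_width: 0.0873
```

```bash
python3 - <<'E'
from h import *
s=r.get_state();print(s["time_s"],s["tcp_pos"],s["eef_rot"],s["joints"])
im=r.capture("wrist");cv2.imwrite("pics/w2.png",im);np.save("w2.npy",cal("wrist")[1]);print(np.round(cal("wrist")[1],3))
for d in r.cut_out("lamp","wrist"):print(d["p"],d["extent"])
E
```

```text
2.3667 [ 0.52786829 -0.21672271  0.22658663] [-1.79999798e+02 -3.78150606e-03 -6.99846316e+01] [-2.67799802e+00  1.07678377e+01 -1.27767666e+01  3.72040275e-03
 -6.64537500e+01  2.26918802e+01]
[[-0.94  -0.331 -0.085  0.55 ]
 [-0.342  0.91   0.235 -0.279]
 [-0.     0.25  -0.968  0.383]
 [ 0.     0.     0.     1.   ]]
0.82 [249.4, 168.3, 297.5, 217.9]
0.8 [260.3, 245.6, 289.1, 297.6]
0.79 [313.1, 103.7, 356.0, 149.5]
```

View pics/w2.png

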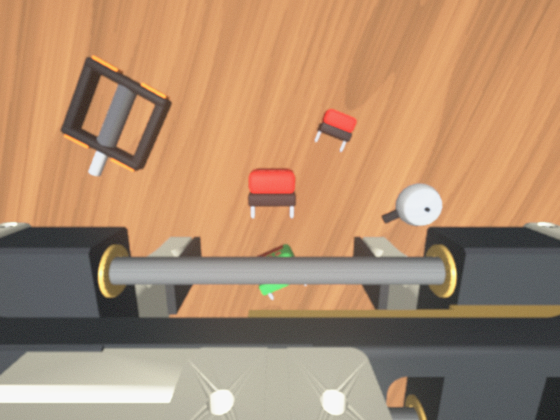

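```bash
cat >> h.py <<'E'
from scipy.optimize import minimize
def sil(C,x,y,yaw,z=0):
    c,s=np.cos(yaw),np.sin(yaw);m=np.zeros((420*4,560*4),np.uint8)
    pts=[proj(C,(x+c*a-s*b,y+s*a+c*b,z+h)) for a in(-.021,.021) for b in(-.029,.029) for h in(0,.044)]
    h=cv2.convexHull(((np.array(pts)+.5)*4).astype(np.float32).reshape(-1,1,2))
    cv2.fillConvexPoly(m,h.astype(np.int32),1)
    for b in(-.025,.025):
        a=[proj(C,(x+c*q-s*b,y+s*q+c*b,z+.022)) for q in(.021,.041)]
        w=int(4*.005*C[0][0,0]/np.linalg.norm(C[1][:3,3]-[x,y,z]))
        cv2.line(m,*[tuple(int(v*4+2) for v in p) for p in a],1,max(w,1))
    return m.astype(bool)
def fit(obs,x0,z=0):
    M=[(C,np.repeat(np.repeat(m,4,0),4,1)) for C,m in obs]
    f=lambda q:sum((sil(C,q[0]/1e3,q[1]/1e3,q[2]/57.3,z)^m).sum() for C,m in M)
    o=minimize(f,x0,method="Nelder-Mead",options=dict(initial_simplex=[x0,x0+[4,0,0],x0+[0,4,0],x0+[0,0,5]],maxiter=90))
    return o.x,o.fun/sum(m.sum() for _,m in M)
E
python3 - <<'E'
from h import *
x0=np.array([528,-216,110.])
L={}
for c in("wrist","top","scene"):
    r.capture(c);C=cal(c);u=proj(C,(.528,-.216,.022))
    best=None
    for d in r.cut_out("lamp",c):
        e=d["extent"];cc=np.array([(e[0]+e[2])/2,(e[1]+e[3])/2])
        if np.linalg.norm(cc-u)<12: best=d
    if best is None:print(c,"none");continue
    L[c]=(C,best["mask"]);print(c,best["extent"],fit([L[c]],x0))
print("all",fit(list(L.values()),x0))
E
```

```text
wrist [247.5, 170.3, 296.7, 214.9] (array([ 534.61897077, -216.0843868 ,  110.7337381 ]), np.float64(0.1449585635359116))
top none
scene [217.2, 201.1, 247.3, 231.6] (array([ 532.75604424, -217.39621914,  111.55848122]), np.float64(0.190726401179941))
all (array([ 533.39032303, -216.99555651,  109.04339006]), np.float64(0.17235229099678456))
```

Emit:
servo_tool(
  targets=[
    {"dx": 0,"dy": 1,"dz": 3,"spin": 0,"grip": 100},
    {"dx": 1,"dy": 3,"dz": 6,"spin": 0,"grip": 100},
    {"dx": 2,"dy": 6,"dz": 8,"spin": -0.04,"grip": 100},
    {"dx": 3,"dy": 9,"dz": 9,"spin": -0.08,"grip": 100},
    {"dx": 4,"dy": 12,"dz": 10,"spin": -0.1,"grip": 100},
    {"dx": 5,"dy": 16,"dz": 10,"spin": -0.14,"grip": 100},
    {"dx": 5,"dy": 19,"dz": 10,"spin": -0.14,"grip": 100},
    {"dx": 5,"dy": 22,"dz": 10,"spin": -0.14,"grip": 100},
    {"dx": 5,"dy": 24,"dz": 10,"spin": -0.14,"grip": 100},
    {"dx": 5,"dy": 24,"dz": 10,"spin": -0.14,"grip": 100},
  ],
)

```text
time_s: 3.6
tcp_pos: [0.5783, 0.0275, 0.3263]
eef_rot: [-180.0, 0.0, -77.7]
contact_force: [-0.4, 0.1, -0.2]
gripper_width: 0.0875
```

Emit:
servo_tool(
  targets=[
    {"dx": 0,"dy": 0,"dz": 0,"spin": 0,"grip": 100},
    {"dx": 0,"dy": 0,"dz": 0,"spin": 0,"grip": 100},
    {"dx": 0,"dy": 0,"dz": 0,"spin": 0,"grip": 100},
    {"dx": 0,"dy": 0,"dz": 0,"spin": 0,"grip": 100},
    {"dx": 0,"dy": 0,"dz": 0,"spin": 0,"grip": 100},
    {"dx": 0,"dy": 0,"dz": 0,"spin": 0,"grip": 100},
    {"dx": 0,"dy": 0,"dz": 0,"spin": 0,"grip": 100},
    {"dx": 0,"dy": 0,"dz": 0,"spin": 0,"grip": 100},
    {"dx": 0,"dy": 0,"dz": 0,"spin": 0,"grip": 100},
    {"dx": 0,"dy": 0,"dz": 0,"spin": 0,"grip": 100},
  ],
)

```text
time_s: 4.43
tcp_pos: [0.5782, 0.0241, 0.3266]
eef_rot: [-180.0, -0.0, -77.9]
contact_force: [0.0, 0.5, 0.1]
gripper_width: 0.0879
```

```bash
python3 - <<'E'
from h import *
s=r.get_state();print(s["time_s"],s["tcp_pos"],s["eef_rot"],s["joints"])
im=r.capture("wrist");np.save("w3.npy",cal("wrist")[1])
C=cal("wrist");p=[proj(C,q) for q in((.6228,.0537,.212),(.5356,.0348,.212))];print(p)
cv2.imwrite("pics/w3raw.png",im);cv2.imwrite("pics/w3.png",crop(im,190,100,180,130,4))
E
```

```text
4.4333 [0.57821004 0.02406771 0.32657499] [-1.79998595e+02 -9.49120062e-04 -7.79149406e+01] [ 2.17397177e+01  8.69901264e+00 -2.35240641e+00  1.19349795e-03
 -7.89473547e+01 -9.65488714e+00]
[array([224.95525913, 224.00526029]), array([317.01090911, 223.7220222 ])]
```

View pics/w3.png

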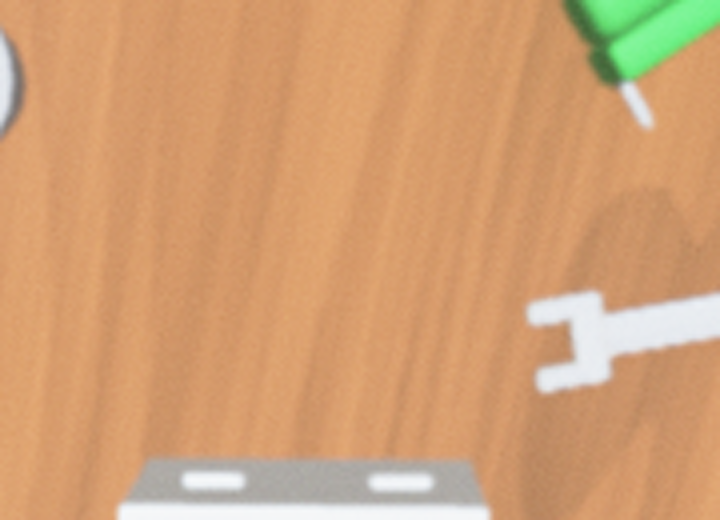

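Both slots are visible in the plate: left about (243.5,220.2) and right about (290.2,220.4) in the full image. I'll take a second view 8 cm sideways to get the height.

Emit:
servo_tool(
  targets=[
    {"dx": -3,"dy": 0,"dz": 0,"spin": 0,"grip": 100},
    {"dx": -6,"dy": 0,"dz": 0,"spin": 0,"grip": 100},
    {"dx": -8,"dy": 0,"dz": 0,"spin": 0,"grip": 100},
    {"dx": -8,"dy": 0,"dz": 0,"spin": 0,"grip": 100},
    {"dx": -8,"dy": 0,"dz": 0,"spin": 0,"grip": 100},
    {"dx": -8,"dy": 0,"dz": 0,"spin": 0,"grip": 100},
    {"dx": -8,"dy": 0,"dz": 0,"spin": 0,"grip": 100},
    {"dx": -8,"dy": 0,"dz": 0,"spin": 0,"grip": 100},
    {"dx": -8,"dy": 0,"dz": 0,"spin": 0,"grip": 100},
    {"dx": -8,"dy": 0,"dz": 0,"spin": 0,"grip": 100},
  ],
)

```text
time_s: 5.32
tcp_pos: [0.4985, 0.0241, 0.3261]
eef_rot: [179.9, -0.0, -77.9]
contact_force: [0.6, -0.6, 0.1]
gripper_width: 0.0877
```

```bash
python3 - <<'E'
from h import *
C=cal("wrist");im=r.capture("wrist");cv2.imwrite("pics/w4raw.png",im);np.save("w4.npy",C[1])
K=C[0];C3=(K,np.load("w3.npy"))
def slots(im,C):
    # white blobs surrounded by grey near expected
    out=[]
    g=im.astype(int)
    for q in((.602,.0475,.19),(.553,.037,.19)):
        u=proj(C,q);x,y=np.round(u).astype(int);print(np.round(u,1))
        w=g[y-9:y+10,x-16:x+17];print(w[9,::2].mean(-1).astype(int))
    return
slots(cv2.imread("pics/w3raw.png"),C3);slots(im,C)
u=proj(C,(.578,.042,.2)).astype(int);print(u)
x,y=u[0]-80,u[1]-50;print(x,y)
cv2.imwrite("pics/w4.png",crop(im,max(x,0),y,160,100,5))
a,b=(243.5,220.2),(290.2,220.4)
A,B=atz(C3,a,.19),atz(C3,b,.19);v=A-B;print(A,B,(A+B)/2,np.linalg.norm(v),np.degrees(np.arctan2(v[1],v[0]))+90)
E
```

```text
[249.3 216. ]
[170 169 170 170 172 168 169 170 169 167 172 169 171 169 171 168 168]
[297.5 216. ]
[168 168 170 166 170 169 166 167 171 168 169 172 171 167 154 156 162]
[172.7 200.6]
[166 165 167 168 169 167 165 167 166 168 169 168 165 168 164 167 168]
[221.6 200.6]
[169 168 167 171 170 167 164 166 167 168 170 171 170 171 170 160 162]
[194 202]
114 152
[0.60708803 0.05320613 0.19      ] [0.55933294 0.04323965 0.19      ] [0.58321049 0.04822289 0.19      ] 0.048784011478474186 101.7884166164401
```

View pics/w4.png

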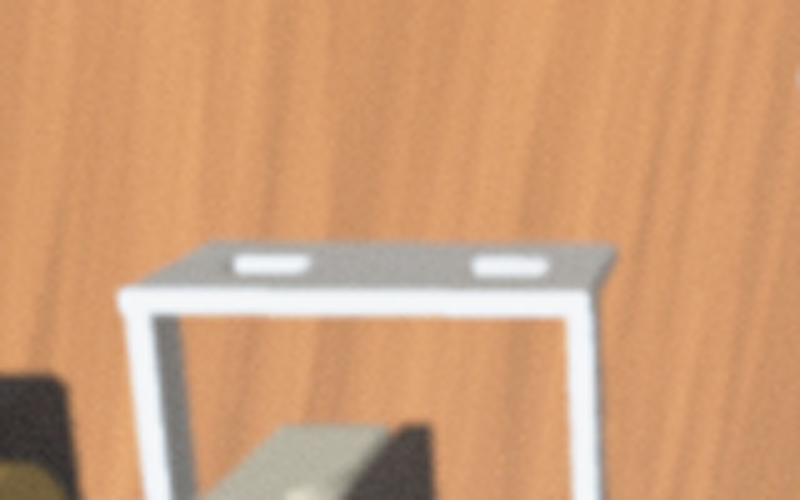

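```bash
python3 - <<'E'
from h import *
K=cal("wrist")[0];C3=(K,np.load("w3.npy"));C4=(K,np.load("w4.npy"))
f3=lambda x,y:((x+.5)/4-.5+190,(y+.5)/4-.5+100)
f4=lambda x,y:((x+.5)/5-.5+114,(y+.5)/5-.5+152)
P={}
for n,a,b in(("sb",(214,481),(272,265)),("sa",(401,482),(511,266.5)),("tb",(118,503),(118,288)),("ta",(490,503),(600,290)),("bb",(150,459),(207,242)),("ba",(477,461),(617,247))):
    x,e=tri([(C3,f3(*a)),(C4,f4(*b))]);P[n]=x
    print(n,np.round(x,4),np.round(e,4),np.round(atz(C3,f3(*a),{"s":.19,"t":.212,"b":.168}[n[0]]),4),np.round(atz(C4,f4(*b),{"s":.19,"t":.212,"b":.168}[n[0]]),4))
E
```

```text
sb [0.6078 0.0543 0.1853] [0.0001 0.0001] [0.6075 0.0529 0.19  ] [0.6063 0.0527 0.19  ]
sa [0.5591 0.0446 0.184 ] [0.0001 0.0001] [0.5597 0.043  0.19  ] [0.5581 0.0428 0.19  ]
tb [0.6284 0.0572 0.2095] [0. 0.] [0.6281 0.0563 0.212 ] [0.6274 0.0563 0.212 ]
ta [0.5381 0.04   0.2031] [0.0001 0.0001] [0.5398 0.0374 0.212 ] [0.5373 0.0375 0.212 ]
bb [0.6271 0.0567 0.1703] [0. 0.] [0.6274 0.0574 0.168 ] [0.628  0.0575 0.168 ]
ba [0.5389 0.0378 0.174 ] [0.0004 0.0004] [0.5379 0.0389 0.168 ] [0.5394 0.0398 0.168 ]
```

Emit:
servo_tool(
  targets=[
    {"dx": 0,"dy": -3,"dz": 0,"spin": 0.05,"grip": 100},
    {"dx": 1,"dy": -6,"dz": 0,"spin": 0.1,"grip": 100},
    {"dx": 2,"dy": -9,"dz": -1,"spin": 0.143,"grip": 100},
    {"dx": 3,"dy": -12,"dz": -3,"spin": 0.143,"grip": 100},
    {"dx": 3.4,"dy": -15,"dz": -5,"spin": 0.143,"grip": 100},
    {"dx": 3.4,"dy": -18,"dz": -7,"spin": 0.143,"grip": 100},
    {"dx": 3.4,"dy": -21,"dz": -9,"spin": 0.143,"grip": 100},
    {"dx": 3.4,"dy": -23,"dz": -12,"spin": 0.143,"grip": 100},
    {"dx": 3.4,"dy": -24,"dz": -15,"spin": 0.143,"grip": 100},
    {"dx": 3.4,"dy": -24,"dz": -18,"spin": 0.143,"grip": 100},
  ],
)

```text
time_s: 6.2
tcp_pos: [0.532, -0.2181, 0.145]
eef_rot: [180.0, -0.0, -69.9]
contact_force: [0.9, 0.7, 0.6]
gripper_width: 0.0878
```

Emit:
servo_tool(
  targets=[
    {"dx": 0,"dy": 0,"dz": -2,"spin": 0,"grip": 100},
    {"dx": 0,"dy": 0,"dz": -4,"spin": 0,"grip": 100},
    {"dx": 0,"dy": 0,"dz": -4,"spin": 0,"grip": 100},
    {"dx": 0,"dy": 0,"dz": -4,"spin": 0,"grip": 100},
    {"dx": 0,"dy": 0,"dz": -4,"spin": 0,"grip": 100},
    {"dx": 0,"dy": 0,"dz": -4,"spin": 0,"grip": 100},
    {"dx": 0,"dy": 0,"dz": -4,"spin": 0,"grip": 100},
    {"dx": 0,"dy": 0,"dz": -4,"spin": 0,"grip": 100},
    {"dx": 0,"dy": 0,"dz": -4,"spin": 0,"grip": 100},
    {"dx": 0,"dy": 0,"dz": -4,"spin": 0,"grip": 100},
  ],
)

```text
time_s: 7.03
tcp_pos: [0.5324, -0.2158, 0.1071]
eef_rot: [-180.0, -0.0, -69.7]
contact_force: [0.2, 0.2, -0.2]
gripper_width: 0.0877
```

```bash
python3 - <<'E'
from h import *
s=r.get_state();print(s["time_s"],s["tcp_pos"],s["eef_rot"])
C=cal("wrist");im=r.capture("wrist");cv2.imwrite("pics/w5.png",im);u=proj(C,(.532,-.2165,.022));print(u)
for d in r.cut_out("lamp","wrist"):
    e=d["extent"];print(d["p"],e)
    if abs((e[0]+e[2])/2-u[0])<25 and abs((e[1]+e[3])/2-u[1])<40: print(fit([(C,d["mask"])],np.array([532,-216,110.])))
E
```

```text
7.0333 [ 0.53239131 -0.21582906  0.10708742] [-1.79954783e+02 -1.90537573e-02 -6.97103000e+01]
[277.17971777 211.91351815]
0.89 [239.4, 185.2, 311.7, 258.2]
(array([ 534.06172348, -214.97564756,  110.16738778]), np.float64(0.1426613885505481))
0.88 [251.8, 288.6, 306.8, 306.8]
0.74 [337.7, 94.0, 400.6, 161.0]
```

View pics/w5.png

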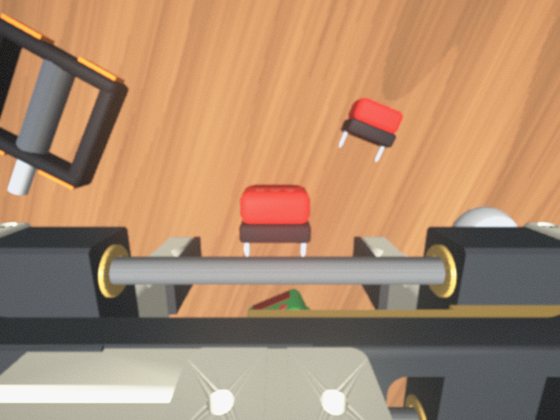

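Lamp centred between the fingers at (275,215) and aligned. Descend and grip at 30 N.

Emit:
servo_tool(
  targets=[
    {"dx": 0.1,"dy": 0,"dz": -2,"spin": 0,"grip": 100},
    {"dx": 0.1,"dy": 0,"dz": -4,"spin": 0,"grip": 100},
    {"dx": 0.1,"dy": 0,"dz": -6,"spin": 0,"grip": 100},
    {"dx": 0.1,"dy": 0,"dz": -8,"spin": 0,"grip": 100},
    {"dx": 0.1,"dy": 0,"dz": -9,"spin": 0,"grip": 100},
    {"dx": 0.1,"dy": 0,"dz": -9.6,"spin": 0,"grip": 100},
    {"dx": 0.1,"dy": 0,"dz": -10.1,"spin": 0,"grip": 100},
    {"dx": 0.1,"dy": 0,"dz": -10.1,"spin": 0,"grip": 100},
    {"dx": 0.1,"dy": 0,"dz": -10.1,"spin": 0,"grip": 100},
    {"dx": 0.1,"dy": 0,"dz": -10.1,"spin": 0,"grip": 100},
  ],
  squeeze=32,
)

```text
time_s: 7.97
tcp_pos: [0.5339, -0.2159, 0.0065]
eef_rot: [-179.9, -0.0, -69.7]
contact_force: [-0.1, -0.5, 0.2]
gripper_width: 0.0877
```

Emit:
servo_tool(
  targets=[
    {"dx": 0,"dy": 0,"dz": 0,"spin": 0,"grip": 90},
    {"dx": 0,"dy": 0,"dz": 0,"spin": 0,"grip": 80},
    {"dx": 0,"dy": 0,"dz": 0,"spin": 0,"grip": 72},
    {"dx": 0,"dy": 0,"dz": 0,"spin": 0,"grip": 68},
    {"dx": 0,"dy": 0,"dz": 0,"spin": 0,"grip": 64},
    {"dx": 0,"dy": 0,"dz": 0,"spin": 0,"grip": 60},
    {"dx": 0,"dy": 0,"dz": 0,"spin": 0,"grip": 55},
    {"dx": 0,"dy": 0,"dz": 0,"spin": 0,"grip": 50},
    {"dx": 0,"dy": 0,"dz": 0,"spin": 0,"grip": 40},
    {"dx": 0,"dy": 0,"dz": 0,"spin": 0,"grip": 40},
  ],
  squeeze=32,
)

```text
time_s: 8.8
tcp_pos: [0.5333, -0.2159, 0.0057]
eef_rot: [-180.0, -0.0, -69.7]
contact_force: [-0.1, 0.4, 2.5]
gripper_width: 0.0579
```

Emit:
servo_tool(
  targets=[
    {"dx": 0,"dy": 0,"dz": 1,"spin": 0,"grip": 40},
    {"dx": 0,"dy": 0,"dz": 2.5,"spin": 0,"grip": 40},
    {"dx": 0,"dy": 0,"dz": 4.5,"spin": 0,"grip": 40},
    {"dx": 0,"dy": 0,"dz": 6.5,"spin": 0,"grip": 40},
    {"dx": 0,"dy": 0,"dz": 8.5,"spin": 0,"grip": 40},
    {"dx": 0,"dy": 0,"dz": 10.5,"spin": 0,"grip": 40},
    {"dx": 0,"dy": 0,"dz": 12.5,"spin": 0,"grip": 40},
    {"dx": 0,"dy": 0,"dz": 14.5,"spin": 0,"grip": 40},
    {"dx": 0,"dy": 0,"dz": 16,"spin": 0,"grip": 40},
    {"dx": 0,"dy": 0,"dz": 16.8,"spin": 0,"grip": 40},
  ],
)

```text
time_s: 9.63
tcp_pos: [0.5337, -0.216, 0.1762]
eef_rot: [-179.9, -0.1, -69.7]
contact_force: [0.4, -0.0, -1.1]
gripper_width: 0.0578
```

Emit:
servo_tool(
  targets=[
    {"dx": 0.7,"dy": 2,"dz": 0,"spin": -0.02,"grip": 40},
    {"dx": 1.4,"dy": 5,"dz": 0,"spin": -0.04,"grip": 40},
    {"dx": 2.4,"dy": 8,"dz": 0,"spin": -0.06,"grip": 40},
    {"dx": 3.4,"dy": 11,"dz": 0,"spin": -0.09,"grip": 40},
    {"dx": 4.4,"dy": 14,"dz": 0,"spin": -0.12,"grip": 40},
    {"dx": 5.2,"dy": 16.5,"dz": 0,"spin": -0.147,"grip": 40},
    {"dx": 5.8,"dy": 18.5,"dz": 0,"spin": -0.147,"grip": 40},
    {"dx": 6.1,"dy": 19.3,"dz": 0,"spin": -0.147,"grip": 40},
    {"dx": 6.1,"dy": 19.3,"dz": 0,"spin": -0.147,"grip": 40},
    {"dx": 6.1,"dy": 19.3,"dz": 0,"spin": -0.147,"grip": 40},
  ],
)

```text
time_s: 10.47
tcp_pos: [0.5937, -0.0228, 0.1731]
eef_rot: [179.9, 0.0, -78.1]
contact_force: [0.4, -0.4, -0.8]
gripper_width: 0.0576
```

```bash
python3 - <<'E'
from h import *
s=r.get_state();print(s["time_s"],s["tcp_pos"],s["eef_rot"],s["contact_force"],s["joints"])
I=[]
for c in("wrist","top","scene"):
    im=r.capture(c);cv2.imwrite(f"pics/g_{c}.png",im);C=cal(c);u=proj(C,(.59,.01,.19)).astype(int);print(c,u)
    np.save(f"g_{c}.npy",C[1])
    for d in r.cut_out("lamp",c):print(round(d["p"],2),d["extent"])
    if c=="wrist":I.append(crop(im,160,150,250,130,3.2))
    else:
        x,y=u-[50,40];I.append(crop(im,x,y,100,80,4))
cv2.imwrite("pics/g.png",np.vstack([I[0][:280],np.hstack(I[1:])]))
E
```

```text
10.4667 [ 0.59370725 -0.02282952  0.17310484] [ 1.79928382e+02  2.10186671e-03 -7.80888705e+01] [ 0.4339099  -0.41948492 -0.81643125] [ 1.66258802e+01  1.53325340e+01 -1.41004227e+01 -9.15781869e-03
 -6.06382468e+01 -4.71025419e+00]
wrist [269 320]
0.87 [218.0, 217.0, 336.8, 308.3]
0.67 [358.5, 102.0, 434.7, 178.6]
top [248 200]
0.56 [376.0, 239.9, 389.8, 255.7]
scene [326 221]
0.83 [191.5, 180.0, 209.0, 201.4]
```

View pics/g.png

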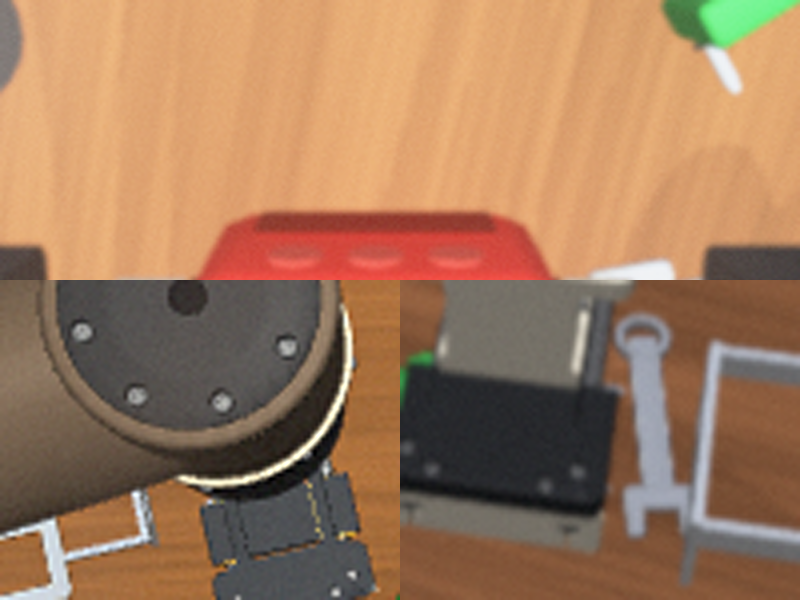

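The lamp is held straight and centred in the jaws (column about 277). The plate is ahead. I'll correct sideways by 3 mm and go forward to about 24 mm from the plate.

Emit:
servo_tool(
  targets=[
    {"dx": 0.1,"dy": 0.3,"dz": 0.02,"spin": 0,"grip": 40},
    {"dx": 0.1,"dy": 0.6,"dz": 0.05,"spin": 0,"grip": 40},
    {"dx": 0.06,"dy": 1.0,"dz": 0.05,"spin": 0,"grip": 40},
    {"dx": 0,"dy": 1.4,"dz": 0.05,"spin": 0,"grip": 40},
    {"dx": -0.06,"dy": 1.8,"dz": 0.05,"spin": 0,"grip": 40},
    {"dx": -0.14,"dy": 2.2,"dz": 0.05,"spin": 0,"grip": 40},
    {"dx": -0.2,"dy": 2.5,"dz": 0.05,"spin": 0,"grip": 40},
    {"dx": -0.22,"dy": 2.6,"dz": 0.05,"spin": 0,"grip": 40},
    {"dx": -0.22,"dy": 2.6,"dz": 0.05,"spin": 0,"grip": 40},
    {"dx": -0.22,"dy": 2.6,"dz": 0.05,"spin": 0,"grip": 40},
  ],
)

```text
time_s: 11.6
tcp_pos: [0.592, 0.0032, 0.1741]
eef_rot: [-180.0, -0.0, -78.1]
contact_force: [-0.5, 0.5, -0.4]
gripper_width: 0.0583
```

```bash
python3 - <<'E'
from h import *
F=[];P=[]
s=r.get_state();print(s["time_s"],s["tcp_pos"],s["eef_rot"],s["contact_force"],s["moment"])
im=r.capture("scene");cv2.imwrite("pics/k_scene.png",im);cv2.imwrite("pics/k.png",crop(im,270,170,133,100,6))
C=cal("scene")
h=np.array([.5822,.0475,.19]);e=np.array([-.9785,-.206,0])
for q in(h,h+.025*e,h-.025*e):print(np.round((proj(C,q)-[270,170]+.5)*6))
E
```

```text
11.6 [0.59197159 0.00323878 0.1740868 ] [-1.79998803e+02 -8.92025762e-04 -7.81232476e+01] [-0.4946434   0.46437014 -0.41934715] [-0.00454726  0.14254047  0.01851024]
[485. 335.]
[493. 262.]
[478. 411.]
```

View pics/k.png

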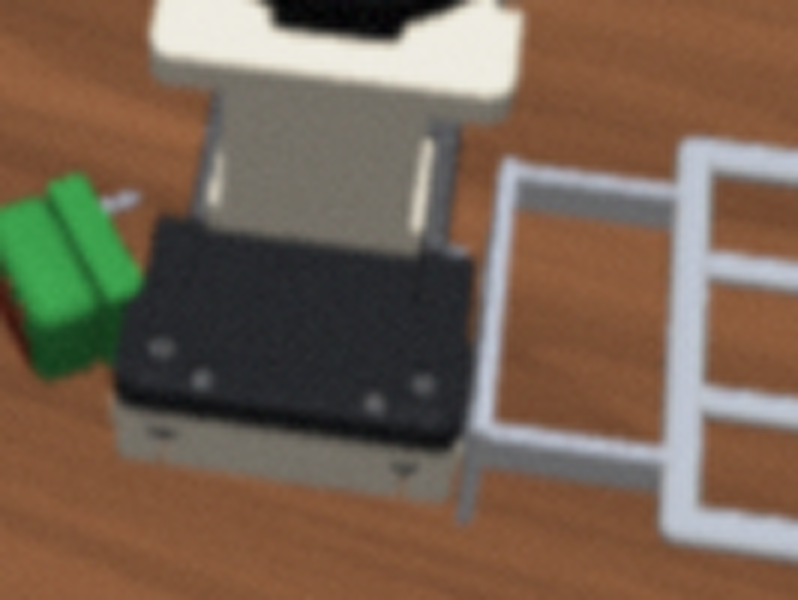

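Scene view: gripper squarely in front of the plate, studs hidden. Advance slowly, watching the force.

Emit:
servo_tool(
  targets=[
    {"dx": -0.01,"dy": 0.06,"dz": 0,"spin": 0,"grip": 40},
    {"dx": -0.03,"dy": 0.12,"dz": 0,"spin": 0,"grip": 40},
    {"dx": -0.04,"dy": 0.18,"dz": 0,"spin": 0,"grip": 40},
    {"dx": -0.05,"dy": 0.24,"dz": 0,"spin": 0,"grip": 40},
    {"dx": -0.06,"dy": 0.3,"dz": 0,"spin": 0,"grip": 40},
    {"dx": -0.08,"dy": 0.36,"dz": 0,"spin": 0,"grip": 40},
    {"dx": -0.09,"dy": 0.42,"dz": 0,"spin": 0,"grip": 40},
    {"dx": -0.1,"dy": 0.48,"dz": 0,"spin": 0,"grip": 40},
    {"dx": -0.11,"dy": 0.54,"dz": 0,"spin": 0,"grip": 40},
    {"dx": -0.12,"dy": 0.58,"dz": 0,"spin": 0,"grip": 40},
  ],
)

```text
time_s: 12.48
tcp_pos: [0.5908, 0.009, 0.1741]
eef_rot: [-180.0, 0.0, -78.1]
contact_force: [0.2, 0.0, -0.5]
gripper_width: 0.0581
```

Emit:
servo_tool(
  targets=[
    {"dx": 0,"dy": 0.03,"dz": 0,"spin": 0,"grip": 40},
    {"dx": -0.01,"dy": 0.06,"dz": 0,"spin": 0,"grip": 40},
    {"dx": -0.02,"dy": 0.09,"dz": 0,"spin": 0,"grip": 40},
    {"dx": -0.025,"dy": 0.12,"dz": 0,"spin": 0,"grip": 40},
    {"dx": -0.03,"dy": 0.15,"dz": 0,"spin": 0,"grip": 40},
    {"dx": -0.035,"dy": 0.17,"dz": 0,"spin": 0,"grip": 40},
    {"dx": -0.04,"dy": 0.2,"dz": 0,"spin": 0,"grip": 40},
    {"dx": -0.04,"dy": 0.2,"dz": 0,"spin": 0,"grip": 40},
    {"dx": -0.04,"dy": 0.2,"dz": 0,"spin": 0,"grip": 40},
    {"dx": -0.04,"dy": 0.2,"dz": 0,"spin": 0,"grip": 40},
  ],
)

```text
time_s: 13.32
tcp_pos: [0.5904, 0.0109, 0.1741]
eef_rot: [-180.0, -0.0, -78.1]
contact_force: [0.4, -0.8, -1.8]
gripper_width: 0.0576
```

Emit:
servo_tool(
  targets=[
    {"dx": -0.01,"dy": 0.04,"dz": 0,"spin": 0,"grip": 40},
    {"dx": -0.02,"dy": 0.08,"dz": 0,"spin": 0,"grip": 40},
    {"dx": -0.025,"dy": 0.12,"dz": 0,"spin": 0,"grip": 40},
    {"dx": -0.03,"dy": 0.16,"dz": 0,"spin": 0,"grip": 40},
    {"dx": -0.04,"dy": 0.2,"dz": 0,"spin": 0,"grip": 40},
    {"dx": -0.05,"dy": 0.24,"dz": 0,"spin": 0,"grip": 40},
    {"dx": -0.06,"dy": 0.28,"dz": 0,"spin": 0,"grip": 40},
    {"dx": -0.06,"dy": 0.3,"dz": 0,"spin": 0,"grip": 40},
    {"dx": -0.06,"dy": 0.3,"dz": 0,"spin": 0,"grip": 40},
    {"dx": -0.06,"dy": 0.3,"dz": 0,"spin": 0,"grip": 40},
  ],
)

```text
time_s: 14.15
tcp_pos: [0.5898, 0.014, 0.1741]
eef_rot: [180.0, -0.0, -78.1]
contact_force: [-0.1, -0.4, 0.4]
gripper_width: 0.0576
```

```bash
python3 - <<'E'
from h import *
s=r.get_state();print(s["tcp_pos"],s["contact_force"],s["moment"])
E
```

```text
[0.58978715 0.01395447 0.17407047] [-0.09371522 -0.35632101  0.43475308] [-0.00589415  0.1885807   0.02365644]
```

Emit:
servo_tool(
  targets=[
    {"dx": -0.01,"dy": 0.05,"dz": 0,"spin": 0,"grip": 40},
    {"dx": -0.02,"dy": 0.1,"dz": 0,"spin": 0,"grip": 40},
    {"dx": -0.03,"dy": 0.15,"dz": 0,"spin": 0,"grip": 40},
    {"dx": -0.04,"dy": 0.2,"dz": 0,"spin": 0,"grip": 40},
    {"dx": -0.05,"dy": 0.25,"dz": 0,"spin": 0,"grip": 40},
    {"dx": -0.06,"dy": 0.3,"dz": 0,"spin": 0,"grip": 40},
    {"dx": -0.07,"dy": 0.35,"dz": 0,"spin": 0,"grip": 40},
    {"dx": -0.08,"dy": 0.4,"dz": 0,"spin": 0,"grip": 40},
    {"dx": -0.1,"dy": 0.47,"dz": 0,"spin": 0,"grip": 40},
    {"dx": -0.1,"dy": 0.47,"dz": 0,"spin": 0,"grip": 40},
  ],
)

```text
time_s: 14.98
tcp_pos: [0.5888, 0.0187, 0.174]
eef_rot: [180.0, 0.0, -78.1]
contact_force: [-0.9, -0.5, -2.0]
gripper_width: 0.0582
```

Emit:
servo_tool(
  targets=[
    {"dx": -0.01,"dy": 0.04,"dz": 0,"spin": 0,"grip": 40},
    {"dx": -0.02,"dy": 0.08,"dz": 0,"spin": 0,"grip": 40},
    {"dx": -0.025,"dy": 0.12,"dz": 0,"spin": 0,"grip": 40},
    {"dx": -0.03,"dy": 0.16,"dz": 0,"spin": 0,"grip": 40},
    {"dx": -0.04,"dy": 0.2,"dz": 0,"spin": 0,"grip": 40},
    {"dx": -0.05,"dy": 0.24,"dz": 0,"spin": 0,"grip": 40},
    {"dx": -0.06,"dy": 0.28,"dz": 0,"spin": 0,"grip": 40},
    {"dx": -0.06,"dy": 0.3,"dz": 0,"spin": 0,"grip": 40},
    {"dx": -0.06,"dy": 0.3,"dz": 0,"spin": 0,"grip": 40},
    {"dx": -0.06,"dy": 0.3,"dz": 0,"spin": 0,"grip": 40},
  ],
)

```text
time_s: 15.82
tcp_pos: [0.5882, 0.0216, 0.174]
eef_rot: [180.0, -0.0, -78.1]
contact_force: [-0.8, 0.2, -1.5]
gripper_width: 0.0578
```

```bash
python3 - <<'E'
from h import *
s=r.get_state();print(s["tcp_pos"],s["contact_force"],s["moment"])
im=r.capture("scene");cv2.imwrite("pics/k2_scene.png",im);cv2.imwrite("pics/k2.png",crop(im,290,175,120,90,6))
E
```

```text
[0.58818611 0.02163059 0.17404966] [-0.82399656  0.17266042 -1.50861839] [0.0247193  0.08005122 0.02422051]
```

View pics/k2.png

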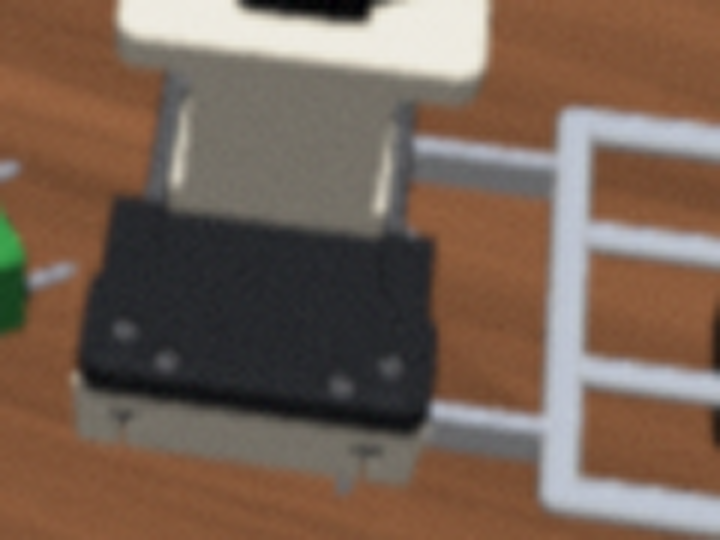

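No resistance 5.6 mm short of my estimate, so the studs are inside the slots. Continue gently.

Emit:
servo_tool(
  targets=[
    {"dx": -0.005,"dy": 0.03,"dz": 0,"spin": 0,"grip": 40},
    {"dx": -0.01,"dy": 0.06,"dz": 0,"spin": 0,"grip": 40},
    {"dx": -0.02,"dy": 0.09,"dz": 0,"spin": 0,"grip": 40},
    {"dx": -0.025,"dy": 0.12,"dz": 0,"spin": 0,"grip": 40},
    {"dx": -0.03,"dy": 0.15,"dz": 0,"spin": 0,"grip": 40},
    {"dx": -0.035,"dy": 0.18,"dz": 0,"spin": 0,"grip": 40},
    {"dx": -0.04,"dy": 0.2,"dz": 0,"spin": 0,"grip": 40},
    {"dx": -0.04,"dy": 0.2,"dz": 0,"spin": 0,"grip": 40},
    {"dx": -0.04,"dy": 0.2,"dz": 0,"spin": 0,"grip": 40},
    {"dx": -0.04,"dy": 0.2,"dz": 0,"spin": 0,"grip": 40},
  ],
)

```text
time_s: 16.7
tcp_pos: [0.5878, 0.0236, 0.1741]
eef_rot: [-180.0, 0.0, -78.1]
contact_force: [0.1, -0.3, -0.9]
gripper_width: 0.0577
```

Emit:
servo_tool(
  targets=[
    {"dx": -0.005,"dy": 0.02,"dz": 0,"spin": 0,"grip": 40},
    {"dx": -0.01,"dy": 0.04,"dz": 0,"spin": 0,"grip": 40},
    {"dx": -0.01,"dy": 0.06,"dz": 0,"spin": 0,"grip": 40},
    {"dx": -0.02,"dy": 0.08,"dz": 0,"spin": 0,"grip": 40},
    {"dx": -0.02,"dy": 0.1,"dz": 0,"spin": 0,"grip": 40},
    {"dx": -0.02,"dy": 0.1,"dz": 0,"spin": 0,"grip": 40},
    {"dx": -0.02,"dy": 0.1,"dz": 0,"spin": 0,"grip": 40},
    {"dx": -0.02,"dy": 0.1,"dz": 0,"spin": 0,"grip": 40},
    {"dx": -0.02,"dy": 0.1,"dz": 0,"spin": 0,"grip": 40},
    {"dx": -0.02,"dy": 0.1,"dz": 0,"spin": 0,"grip": 40},
  ],
)

```text
time_s: 17.53
tcp_pos: [0.5876, 0.0246, 0.174]
eef_rot: [180.0, -0.0, -78.1]
contact_force: [0.2, -0.7, -0.0]
gripper_width: 0.058
```

Emit:
servo_tool(
  targets=[
    {"dx": -0.005,"dy": 0.02,"dz": 0,"spin": 0,"grip": 40},
    {"dx": -0.01,"dy": 0.04,"dz": 0,"spin": 0,"grip": 40},
    {"dx": -0.01,"dy": 0.06,"dz": 0,"spin": 0,"grip": 40},
    {"dx": -0.02,"dy": 0.08,"dz": 0,"spin": 0,"grip": 40},
    {"dx": -0.02,"dy": 0.1,"dz": 0,"spin": 0,"grip": 40},
    {"dx": -0.02,"dy": 0.1,"dz": 0,"spin": 0,"grip": 40},
    {"dx": -0.02,"dy": 0.1,"dz": 0,"spin": 0,"grip": 40},
    {"dx": -0.02,"dy": 0.1,"dz": 0,"spin": 0,"grip": 40},
    {"dx": -0.02,"dy": 0.1,"dz": 0,"spin": 0,"grip": 40},
    {"dx": -0.02,"dy": 0.1,"dz": 0,"spin": 0,"grip": 40},
  ],
)

```text
time_s: 18.37
tcp_pos: [0.5874, 0.0256, 0.1741]
eef_rot: [180.0, 0.0, -78.1]
contact_force: [-0.5, 1.0, -1.5]
gripper_width: 0.0577
```

Emit:
servo_tool(
  targets=[
    {"dx": -0.005,"dy": 0.02,"dz": 0,"spin": 0,"grip": 40},
    {"dx": -0.01,"dy": 0.04,"dz": 0,"spin": 0,"grip": 40},
    {"dx": -0.01,"dy": 0.06,"dz": 0,"spin": 0,"grip": 40},
    {"dx": -0.02,"dy": 0.08,"dz": 0,"spin": 0,"grip": 40},
    {"dx": -0.02,"dy": 0.1,"dz": 0,"spin": 0,"grip": 40},
    {"dx": -0.02,"dy": 0.1,"dz": 0,"spin": 0,"grip": 40},
    {"dx": -0.02,"dy": 0.1,"dz": 0,"spin": 0,"grip": 40},
    {"dx": -0.02,"dy": 0.1,"dz": 0,"spin": 0,"grip": 40},
    {"dx": -0.02,"dy": 0.1,"dz": 0,"spin": 0,"grip": 40},
    {"dx": -0.02,"dy": 0.1,"dz": 0,"spin": 0,"grip": 40},
  ],
)

```text
time_s: 19.2
tcp_pos: [0.5872, 0.0266, 0.1741]
eef_rot: [-180.0, 0.0, -78.1]
contact_force: [-0.1, -0.7, -1.2]
gripper_width: 0.0581
```

Emit:
servo_tool(
  targets=[
    {"dx": -0.005,"dy": 0.02,"dz": 0,"spin": 0,"grip": 40},
    {"dx": -0.01,"dy": 0.04,"dz": 0,"spin": 0,"grip": 40},
    {"dx": -0.01,"dy": 0.06,"dz": 0,"spin": 0,"grip": 40},
    {"dx": -0.02,"dy": 0.08,"dz": 0,"spin": 0,"grip": 40},
    {"dx": -0.02,"dy": 0.1,"dz": 0,"spin": 0,"grip": 40},
    {"dx": -0.02,"dy": 0.1,"dz": 0,"spin": 0,"grip": 40},
    {"dx": -0.02,"dy": 0.1,"dz": 0,"spin": 0,"grip": 40},
    {"dx": -0.02,"dy": 0.1,"dz": 0,"spin": 0,"grip": 40},
    {"dx": -0.02,"dy": 0.1,"dz": 0,"spin": 0,"grip": 40},
    {"dx": -0.02,"dy": 0.1,"dz": 0,"spin": 0,"grip": 40},
  ],
)

```text
time_s: 20.03
tcp_pos: [0.587, 0.0276, 0.1741]
eef_rot: [180.0, -0.0, -78.1]
contact_force: [0.6, 0.9, -1.2]
gripper_width: 0.058
```

```bash
python3 - <<'E'
from h import *
s=r.get_state();print(s["tcp_pos"],s["contact_force"],s["moment"])
E
```

```text
[0.58698519 0.0275881  0.17407957] [ 0.57285356  0.87396475 -1.2190298 ] [-0.11736374  0.09448364 -0.00925463]
```

Emit:
servo_tool(
  targets=[
    {"dx": -0.005,"dy": 0.02,"dz": 0,"spin": 0,"grip": 40},
    {"dx": -0.01,"dy": 0.04,"dz": 0,"spin": 0,"grip": 40},
    {"dx": -0.01,"dy": 0.06,"dz": 0,"spin": 0,"grip": 40},
    {"dx": -0.02,"dy": 0.08,"dz": 0,"spin": 0,"grip": 40},
    {"dx": -0.02,"dy": 0.1,"dz": 0,"spin": 0,"grip": 40},
    {"dx": -0.02,"dy": 0.1,"dz": 0,"spin": 0,"grip": 40},
    {"dx": -0.02,"dy": 0.1,"dz": 0,"spin": 0,"grip": 40},
    {"dx": -0.02,"dy": 0.1,"dz": 0,"spin": 0,"grip": 40},
    {"dx": -0.02,"dy": 0.1,"dz": 0,"spin": 0,"grip": 40},
    {"dx": -0.02,"dy": 0.1,"dz": 0,"spin": 0,"grip": 40},
  ],
)

```text
time_s: 20.87
tcp_pos: [0.5869, 0.0277, 0.1741]
eef_rot: [180.0, -0.1, -78.2]
contact_force: [2.2, -6.1, -1.5]
gripper_width: 0.0578
```

```bash
python3 - <<'E'
from h import *
s=r.get_state();print(s["tcp_pos"],s["contact_force"],s["moment"])
E
```

```text
[0.58694953 0.02768823 0.17409915] [ 2.22349559 -6.07807729 -1.50024856] [-2.19516084 -0.62442204 -0.17672882]
```

Contact: about 6.4 N along the carrier axis, some 7 N per mm of command. Add 0.8 mm slowly and settle.

Emit:
servo_tool(
  targets=[
    {"dx": -0.003,"dy": 0.015,"dz": 0,"spin": 0,"grip": 40},
    {"dx": -0.006,"dy": 0.03,"dz": 0,"spin": 0,"grip": 40},
    {"dx": -0.01,"dy": 0.045,"dz": 0,"spin": 0,"grip": 40},
    {"dx": -0.013,"dy": 0.06,"dz": 0,"spin": 0,"grip": 40},
    {"dx": -0.015,"dy": 0.07,"dz": 0,"spin": 0,"grip": 40},
    {"dx": -0.015,"dy": 0.075,"dz": 0,"spin": 0,"grip": 40},
    {"dx": -0.015,"dy": 0.075,"dz": 0,"spin": 0,"grip": 40},
    {"dx": -0.015,"dy": 0.075,"dz": 0,"spin": 0,"grip": 40},
    {"dx": -0.015,"dy": 0.075,"dz": 0,"spin": 0,"grip": 40},
    {"dx": -0.015,"dy": 0.075,"dz": 0,"spin": 0,"grip": 40},
  ],
)

```text
time_s: 21.7
tcp_pos: [0.5869, 0.0277, 0.1741]
eef_rot: [180.0, -0.1, -78.2]
contact_force: [4.2, -9.3, -2.9]
gripper_width: 0.0578
```

Emit:
servo_tool(
  targets=[
    {"dx": 0,"dy": 0,"dz": 0,"spin": 0,"grip": 40},
    {"dx": 0,"dy": 0,"dz": 0,"spin": 0,"grip": 40},
    {"dx": 0,"dy": 0,"dz": 0,"spin": 0,"grip": 40},
    {"dx": 0,"dy": 0,"dz": 0,"spin": 0,"grip": 40},
    {"dx": 0,"dy": 0,"dz": 0,"spin": 0,"grip": 40},
    {"dx": 0,"dy": 0,"dz": 0,"spin": 0,"grip": 40},
    {"dx": 0,"dy": 0,"dz": 0,"spin": 0,"grip": 40},
    {"dx": 0,"dy": 0,"dz": 0,"spin": 0,"grip": 40},
    {"dx": 0,"dy": 0,"dz": 0,"spin": 0,"grip": 40},
    {"dx": 0,"dy": 0,"dz": 0,"spin": 0,"grip": 40},
  ],
)

```text
time_s: 22.53
tcp_pos: [0.5869, 0.0277, 0.1741]
eef_rot: [180.0, -0.1, -78.2]
contact_force: [4.3, -9.3, -2.2]
gripper_width: 0.0577
```

```bash
python3 - <<'E'
from h import *
for c in("scene","wrist","top"):
    im=r.capture(c);s=r.get_state();print(s["time_s"],s["tcp_pos"],s["eef_rot"],s["contact_force"],s["moment"],s["gripper_width"])
    cv2.imwrite(f"pics/f_{c}.png",im)
    for d in r.cut_out("lamp",c):print(c,round(d["p"],2),d["extent"])
a=cv2.imread("pics/f_scene.png");b=cv2.imread("pics/f_wrist.png")
cv2.imwrite("pics/f.png",np.vstack([crop(a,300,180,130,75,5)[:300,:650],crop(b,150,200,260,120,2.5)]))
E
```

```text
22.5833 [0.58690875 0.02771992 0.17409741] [ 1.79976416e+02 -1.18298226e-01 -7.81846640e+01] [ 3.87855875 -9.42976369 -3.67592523] [-3.36075474 -1.09861553 -0.32244502] 0.057905094370843097
scene 0.83 [191.0, 182.3, 208.8, 202.7]
scene 0.67 [266.6, 196.8, 301.6, 234.9]
22.6833 [0.58691193 0.02771868 0.17411958] [ 1.79977983e+02 -1.18328856e-01 -7.81837541e+01] [ 4.37201787 -9.53892278 -2.98401068] [-3.39489597 -1.13675993 -0.29990706] 0.05794750816022692
wrist 0.84 [214.1, 216.0, 339.9, 311.7]
wrist 0.79 [367.0, 38.1, 445.5, 129.9]
22.7833 [0.58692647 0.02772124 0.17410523] [ 1.79977566e+02 -1.20545391e-01 -7.81829935e+01] [ 4.19832116 -9.84453662 -1.96821115] [-3.39762667 -1.18138542 -0.26995297] 0.05768696793814349
top 0.72 [375.3, 239.6, 392.0, 255.0]
top 0.71 [287.6, 234.7, 318.9, 265.7]
```

View pics/f.png

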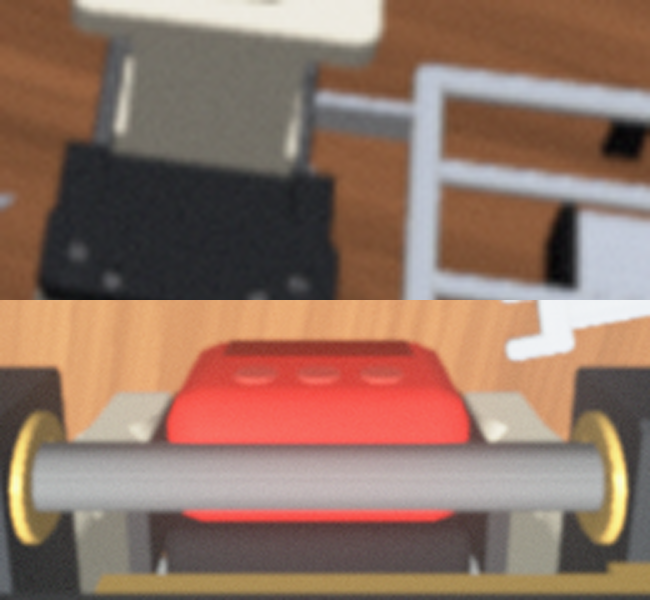

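Pushing at about 10.5 N, with the lamp straight in the jaws and untilted. Nudge by 0.2 mm, then compare the lamp's place in the hand with the pre-contact picture.

Emit:
servo_tool(
  targets=[
    {"dx": 0,"dy": 0.01,"dz": 0,"spin": 0,"grip": 40},
    {"dx": 0,"dy": 0.02,"dz": 0,"spin": 0,"grip": 40},
    {"dx": 0,"dy": 0.02,"dz": 0,"spin": 0,"grip": 40},
    {"dx": 0,"dy": 0.02,"dz": 0,"spin": 0,"grip": 40},
    {"dx": 0,"dy": 0.02,"dz": 0,"spin": 0,"grip": 40},
    {"dx": 0,"dy": 0.02,"dz": 0,"spin": 0,"grip": 40},
    {"dx": 0,"dy": 0.02,"dz": 0,"spin": 0,"grip": 40},
    {"dx": 0,"dy": 0.02,"dz": 0,"spin": 0,"grip": 40},
    {"dx": 0,"dy": 0.02,"dz": 0,"spin": 0,"grip": 40},
    {"dx": 0,"dy": 0.02,"dz": 0,"spin": 0,"grip": 40},
  ],
)

```text
time_s: 23.67
tcp_pos: [0.5869, 0.0277, 0.1741]
eef_rot: [180.0, -0.1, -78.2]
contact_force: [3.7, -11.3, -2.4]
gripper_width: 0.0578
```

```bash
python3 - <<'E'
from h import *
f=r.capture("wrist");g=cv2.imread("pics/g_wrist.png")
def red(im):
    m=((im[...,2].astype(int)-im[...,1]>70)&(im[...,2].astype(int)-im[...,0]>70)).astype(np.uint8);m[:,:205]=0;m[:,350:]=0;m[:213]=0;m[315:]=0
    n,l,s,c=cv2.connectedComponentsWithStats(m);i=s[1:,4].argmax()+1
    return s[i],c[i],[(np.where(l[y]==i)[0][[0,-1]].tolist()) for y in(225,235,245,252)]
print(red(g));print(red(f))
for i in range(3):
    s=r.get_state();print(s["time_s"],s["tcp_pos"],s["eef_rot"],s["contact_force"],s["gripper_width"]);r.capture("scene")
E
```

```text
(array([ 216,  215,  122,   43, 4696], dtype=int32), array([276.73679727, 237.30430153]), [[227, 327], [221, 332], [217, 336], [216, 337]])
(array([ 216,  215,  122,   43, 4689], dtype=int32), array([276.75666453, 237.37086799]), [[226, 327], [221, 333], [217, 336], [216, 337]])
23.7167 [0.58690142 0.02769274 0.17411826] [ 1.79970090e+02 -1.34085178e-01 -7.81866429e+01] [  4.39195706 -10.36943383  -2.72287437] 0.057991043867258445
23.7667 [0.58690556 0.02771982 0.17413107] [ 1.79971146e+02 -1.32582171e-01 -7.81874586e+01] [  3.55520113 -10.31505903  -1.83731719] 0.058124545262634816
23.8167 [0.58690312 0.02769135 0.17411821] [ 1.79971512e+02 -1.32884046e-01 -7.81924437e+01] [  3.86152383 -11.9274808   -2.64378542] 0.057883508314418054
```

```bash
python3 -c "
from plant import r
print(r.close_job())"
```

```text
the job is handed in; nothing more can be done
None
```

I picked up the large red lamp with a 32 N grip, put its studs through both slots, and handed the job in at about 24 s of the 54 s limit. The arm is still gripping and pushing.

**Last checks**
- **Push:** steady at about 11–12 N along the carrier.
- **At rest and square:** the arm is still, within about 0.2° of level, and its yaw matches the measured plate within about 0.3°.
- **In the hand:** the lamp sits exactly where it did before contact, to within 0.1 pixel.
- **Contact point:** the lamp met the plate within 1 mm of where I predicted it, and nothing resisted the studs on the way in.

**What disagreed or could not be seen**
- **Plate position:** the top and wrist cameras differed by about 4 mm. I leaned on the wrist camera.
- **Slot height:** my two-view measurement gave 185–188 mm against your stated 190 mm. I went in at about 190 mm, with the lamp's height in the fingers inferred from the grip.
- **Side force:** about 1–2 N sideways remained at the end.
- **Studs:** the gripper hid the studs in the last pictures, so that both are through is judged from depth and force only.
- **Bystanders:** I did not measure them at the end. No move went near them.

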